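# Find the full salt tin by its weight

## Task

One of the three identical lidded steel tins on the counter is full of salt and the other two are empty: lift them to feel which is the heavy one, and stand the full tin upright in the low wooden tray for tonight's rice. The empty tins must end up standing where they were; set tins down rather than dropping them, and do not knock any over.

Things in the scene. Friction and masses are not known exactly. Their poses are not given: they have to be found in the camera images.
- tin_1_center (a point): one of three identical upright round steel tins with tight lids (the lids stay on): 60 mm in diameter up to 58 mm above its underside, then a narrower lid 55 mm in diameter, 70 mm tall in all; this point is its centre, 35 mm above its underside, z up along its axis. It stands loose on the counter. One of the three, any of them, is full and weighs about 0.4 kg; the other two are empty and weigh about 0.1 kg each. Nothing to be seen tells them apart.
- tin_2_center (a point): one of three identical upright round steel tins with tight lids (the lids stay on): 60 mm in diameter up to 58 mm above its underside, then a narrower lid 55 mm in diameter, 70 mm tall in all; this point is its centre, 35 mm above its underside, z up along its axis. It stands loose on the counter. One of the three, any of them, is full and weighs about 0.4 kg; the other two are empty and weigh about 0.1 kg each. Nothing to be seen tells them apart.
- tin_3_center (a point): one of three identical upright round steel tins with tight lids (the lids stay on): 60 mm in diameter up to 58 mm above its underside, then a narrower lid 55 mm in diameter, 70 mm tall in all; this point is its centre, 35 mm above its underside, z up along its axis. It stands loose on the counter. One of the three, any of them, is full and weighs about 0.4 kg; the other two are empty and weigh about 0.1 kg each. Nothing to be seen tells them apart.
- tray: square low open wooden tray, fixed to the counter, 170 x 170 mm outside, with a rim 16 mm high and 4 mm thick; its inner floor is 4 mm above the counter. Origin at the centre of its underside, on the counter; x and y along its sides, z up.

How it is judged:
On the way:
1. a tin has been lifted clear of the counter, by 25 mm or more (height (world z) of any of tin_1_center, tin_2_center, tin_3_center above 0.06 m), for 0.1 s.
At the end, for the whole second after the job is handed in: The full tin stands upright (within 10 degrees) on the tray's floor, its centre within 60 mm of the tray's centre along both of the tray's sides, resting on it with its full weight (over 2.2 N); both empty tins stand upright within 40 mm of where they were at the start; all three are at rest (((x of tin_1_center in the frame of tray between -0.06 and 0.06 m and y of tin_1_center in the frame of tray between -0.06 and 0.06 m and contact force between tin_1 and tray above 2.2 N and distance of each of tin_2_center, tin_3_center from where it was at the start of the episode below 0.04 m) or (x of tin_2_center in the frame of tray between -0.06 and 0.06 m and y of tin_2_center in the frame of tray between -0.06 and 0.06 m and contact force between tin_2 and tray above 2.2 N and distance of each of tin_1_center, tin_3_center from where it was at the start of the episode below 0.04 m) or (x of tin_3_center in the frame of tray between -0.06 and 0.06 m and y of tin_3_center in the frame of tray between -0.06 and 0.06 m and contact force between tin_3 and tray above 2.2 N and distance of each of tin_1_center, tin_2_center from where it was at the start of the episode below 0.04 m)) and angle between each of tin_1_center, tin_2_center, tin_3_center's own z axis and vertical below 0.17 rad and linear speed of each of tin_1, tin_2, tin_3 below 0.03 m/s); the robot touches nothing.
It fails at once if a tin is dropped or flung (moves faster than 0.75 m/s, a fall of about 30 mm, while the fingers do not hold it) ((linear speed of tin_1 above 0.75 m/s and contact force between tin_1 and the fingers below 0.05 N) or (linear speed of tin_2 above 0.75 m/s and contact force between tin_2 and the fingers below 0.05 N) or (linear speed of tin_3 above 0.75 m/s and contact force between tin_3 and the fingers below 0.05 N)).
It fails at once if a tin is knocked over (tilts by more than 45 degrees) (angle between any of tin_1_center, tin_2_center, tin_3_center's own z axis and vertical above 0.79 rad).
It also fails if it takes over 67 s, if anything falls off the work surface, if the arm or the gripper's body presses on something with over 40 N, if the wrist force passes 120 N, or if a joint passes its speed limit or range.

## Robot

A 6-joint arm with a two-finger parallel gripper is mounted at the origin on the work surface. World frame = base frame: x ahead of the robot, y to its left, z up, the work surface at z = 0. Lengths are in m, angles in rad, forces in N, time in s.
With the tool pointing down it reaches from about 0.35 to 0.975 m from the base axis. Payload 4.9 kg.
Tool frame: the origin (TCP) lies at the very end of the fingers, on their centre line; the grasp point (between the pads) lies 19 mm behind it; z points along the fingers, y is the line along which they close (so a half turn about z gives the same grasp; the last joint's range is limited). The gripper opens to 85 mm and grips with 20 to 120 N. Pads are 22 mm wide; open, the fingers measure 114 mm over their backs; the gripper's body (76 mm by 85 mm) begins 54 mm behind the grasp point. The pads swing forward as they close: fully open they stand 13 mm farther back than shut.
Start: joints at [-1.386, 0.053, 1.613, -0, 1.476, -0.119], TCP at [0.187, -0.596, 0.231] pointing down, gripper open.
Joint ranges: [-3.01, 3.01], [-1.01, 2.22], [0.06, 2.58], [-1.02, 4.17], [0.09, 2.62], [-3.14, 3.14]. Speed limits (rad/s): [2.57, 2.57, 3.14, 3.14, 3.14, 3.14].

## Interface

Orientations are given as a unit quaternion [w, x, y, z].
In Python, from plant import state, optics, ticket, nets gives the robot as it stands. The module is installed in compiled form; this text tells all that it offers.
- The arm moves only by the shell command python3 -m inch 'ROWS' [OPENING]. ROWS is JSON, a list of rows, each an object of numbers: "dx", "dy", "dz": the shift along the tool's x, y, z as a fraction of full scale; "rx", "ry", "rz": the turn, a rotation vector about the tool's x, y, z as a fraction of full scale. In form: [{"dx": .., "dy": .., "dz": .., "rx": .., "ry": .., "rz": ..}, ...]. A call has 1 to 5 rows; each row is the pose to reach, as a shift and turn from the pose commanded when the call began, along the tool's axes at that moment; what a row does not reach only later rows make up. Full scale, the value 1, is 0.8 m for a shift and 1.5 rad for a turn. A row lasts 1/10 s, in which the tool goes at most 50 mm and 8.59 degrees, less where a joint would pass 70% of its speed; a pose out of reach is approached as far as the arm can. A call with a number of a shift or a turn outside -1 to 1 is refused whole. A call with a gripper value outside its range is refused whole. OPENING is the opening, from -1 (shut) to 1 (fully open), set as the call begins (- or left out, the last holds). The fingers move at their own pace and stop on an object; the grip force is fixed at half the most. Time passes only in rows, so rows that repeat a pose let the fingers close. It gives the time, the measured TCP pose, the force, the opening and the grip force at its end, in the units of the state.
- state(): the state, without advancing time (a new reading comes with each control period).
- optics.grab_frame(name): name is "scene" or "top"; returns the picture (400x640x3 uint8, red, green, blue); there is no depth.
- optics.camera_info(name): a dict with "fx", "fy", "cx", "cy" (pixels), "R" (3x3) and "t" (3): a world point X has camera coordinates R X + t. Camera axes: x right, y down, z forward; pixel columns grow to the right and rows downward; lengths in m; the calibration is good to about 2 mm. A picture is of the moment at which its call begins. camera_info takes no time and is no camera call.
- ticket.job_done(): hands the job in; it is judged then, once.
Trained networks look in the newest picture that a camera, given by its name, has taken for a name from the list of things; names that differ only in an ending like _2 or _b are one class to them, and where a whole thing is asked for, a point or a joint stands for the part that bears it (a point fixed in the world has none). Each returns a list of dicts, best first, with "confidence" (0 to 1); they miss things now and then, are a little off and sometimes report something else, mostly with a low value. They report only what shows in the picture. A call takes as long as a camera call.
- nets.boxes_of(camera, name): "bbox" ([centre column, centre row, width, height] in pixels, round what is visible of it).
- nets.outline_of(camera, name): "pixels" (400x640 bool, what is visible of it) and "bbox" ([centre column, centre row, width, height] in pixels, round what is visible of it).
The state is a dict: "time": time; "joint_pos": joint angles; "joint_vel": joint speeds; "joint_efforts": joint torques, N m; "tool_pos": TCP position; "tool_rot": TCP orientation; "contact_force": force on the tool from outside, world axes, zero at the start; "ft_torque": the same for the moment, N m; "gripper_width": opening from 0.0 (shut) to 1.0 (fully open); "grasp_force": force on a finger pad.
Only numpy, scipy, OpenCV 4.12 (cv2) and the standard library are available. Lean on these libraries where they do the work, as an engineer would, in place of code of your own. Each camera call takes 0.05 s, during which the arm holds its last target. There are 200 camera calls.

## Working session

There is one attempt and no reset: what is moved stays moved. The work goes in short steps, Python scripts to look and compute and a shell command to move; the robot and the scene stay as the last step left them, time stands still between calls to the robot, and variables do not carry over. Pictures are saved under pics/ and viewed, at most 10 in all, crops included, and the job is handed in when it is done.

```bash
mkdir -p pics; cat > h.py <<'E'
import numpy as np, cv2
from plant import state, optics, ticket, nets
def ray(cam,u,v,z):
    c=optics.camera_info(cam);R=np.array(c["R"]);t=np.array(c["t"])
    d=R.T@np.array([(u-c["cx"])/c["fx"],(v-c["cy"])/c["fy"],1]);o=-R.T@t
    return o+d*(z-o[2])/d[2]
def proj(cam,X):
    c=optics.camera_info(cam);p=np.array(c["R"])@np.array(X)+np.array(c["t"])
    return c["fx"]*p[0]/p[2]+c["cx"],c["fy"]*p[1]/p[2]+c["cy"]
E
python3 - <<'E'
from h import *
np.set_printoptions(precision=4,suppress=True)
ims=[]
for c in("scene","top"):
    ims.append(optics.grab_frame(c))
    cv2.imwrite(f"pics/{c}0.png",ims[-1][:,:,::-1])
    i=optics.camera_info(c);print(c,-np.array(i["R"]).T@i["t"],i["fx"])
    for n in("tin_1_center","tray"):
        for b in nets.outline_of(c,n):
            x,y,w,h=b["bbox"];m=b["pixels"];v,u=np.nonzero(m)
            print(c,n,b["confidence"],np.array(b["bbox"]),ray(c,u.mean(),v.mean(),0.035 if n!="tray" else 0.01),cv2.minAreaRect(np.c_[u,v].astype(np.float32)))
s=state();print(s["tool_pos"],s["tool_rot"],s["contact_force"],s["time"])
E
```

```text
scene [ 0.9511 -0.3533  0.8927] 399.51512184696037
scene tin_1_center 0.66 [198.5 257.6  26.6  35.4] [ 0.4618 -0.2962  0.035 ] ((198.4000244140625, 256.79998779296875), (33.98823165893555, 25.938386917114258), 63.43495178222656)
scene tin_1_center 0.28 [346.8 215.2  24.1  32.3] [0.6007 0.0496 0.035 ] ((347.0, 214.5), (31.0, 24.0), 90.0)
scene tray 0.83 [386.8 152.8  77.8  57.5] [0.5094 0.2915 0.01  ] ((386.95416259765625, 152.51376342773438), (50.38166809082031, 68.00566864013672), 73.3007583618164)
top [ 0.4341 -0.0025  1.0587] 392.2254623312048
top tin_1_center 0.58 [429.8 217.9  26.8  19.3] [ 0.4633 -0.2961  0.035 ] ((429.0, 219.5), (23.0, 28.0), 90.0)
top tin_1_center 0.33 [295.  168.4  27.   24.3] [0.6021 0.0498 0.035 ] ((296.5, 166.5), (25.0, 23.0), 90.0)
top tray 0.88 [204.8 205.2  85.5  78.9] [0.5033 0.296  0.01  ] ((205.40203857421875, 204.11741638183594), (65.89102935791016, 65.26399230957031), 19.855213165283203)
[ 0.1869 -0.5962  0.2309] [-0.0003  0.9885  0.1513 -0.    ] [-0.2927  0.5112  0.2738] 0.3
```

View pics/top0.png

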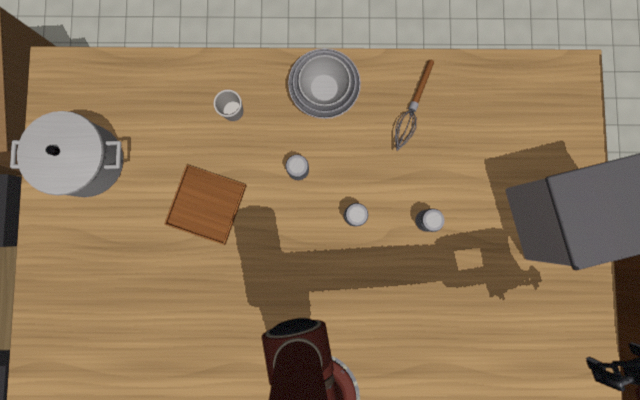

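View pics/scene0.png

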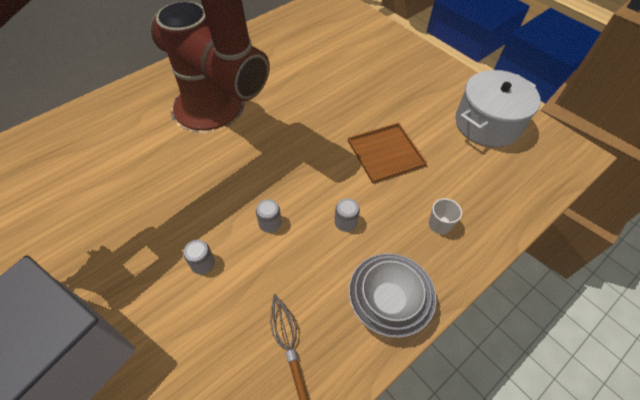

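The top view shows three tin lids at about (297,166), (356,214) and (432,219), and the tray at (205,204). A tall grey box sits right of column 508, between the arm and the counter. The scene view agrees, with tins at (347,215), (268,215) and (199,257). The networks missed the middle tin, so I'll take the lid centres from the picture.

```bash
cat >> h.py <<'E'
from scipy.spatial.transform import Rotation as Ro
def to(X):
    s=state();q=s["tool_rot"];R=Ro.from_quat([q[1],q[2],q[3],q[0]])
    return np.round(R.inv().apply(np.array(X)-s["tool_pos"])/0.8,4)
E
python3 - <<'E'
from h import *
np.set_printoptions(precision=4,suppress=True)
for c,ps in(("top",[(432,219),(356,214),(297,166)]),("scene",[(197,247),(268,208),(347,207)])):
    im=cv2.imread(f"pics/{c}0.png");hsv=cv2.cvtColor(im,cv2.COLOR_BGR2HSV)
    for u,v in ps:
        m=((hsv[:,:,1]<60)&(hsv[:,:,2]>140)).astype(np.uint8)
        n,l,st,ce=cv2.connectedComponentsWithStats(m)
        k=l[v,u];print(c,k,st[k],ce[k],ray(c,*ce[k],0.07))
R=[.463,-.296,.231]
print(to([.25,-.40,.2]),to([.463,-.296,.2]))
E
```

```text
top 36 [423 210  22  20 335] [433.594  219.7493] [ 0.4622 -0.2976  0.07  ]
top 35 [347 205  21  20 327] [356.6758 214.318 ] [ 0.4751 -0.1037  0.07  ]
top 34 [287 156  20  20 317] [296.5994 165.3533] [0.5992 0.0488 0.07  ]
scene 16 [184 240  23  21 380] [195.0658 249.9526] [ 0.4621 -0.2961  0.07  ]
scene 9 [256 199  22  19 305] [266.882  207.9148] [ 0.4753 -0.1028  0.07  ]
scene 10 [337 198  22  18 304] [347.2401 207.0099] [0.5993 0.0496 0.07  ]
[ 0.1486 -0.2104  0.0388] [ 0.4415 -0.2548  0.0388]
```

```bash
python3 -m inch '[{"dx":0.149,"dy":-0.21,"dz":0.039},{"dx":0.149,"dy":-0.21,"dz":0.039},{"dx":0.149,"dy":-0.21,"dz":0.039},{"dx":0.149,"dy":-0.21,"dz":0.039},{"dx":0.149,"dy":-0.21,"dz":0.039}]' 1
python3 -c "
from h import *
print(to([.462,-.297,.12]),to([.462,-.297,.02]))"
```

```text
[ 0.4399 -0.2539  0.1388] [ 0.4399 -0.2538  0.2638]validation failed for argument at $[0]...
```

```bash
python3 -m inch '[{"dx":0.149,"dy":-0.21,"dz":0.039,"rx":0,"ry":0,"rz":0},{"dx":0.149,"dy":-0.21,"dz":0.039,"rx":0,"ry":0,"rz":0},{"dx":0.149,"dy":-0.21,"dz":0.039,"rx":0,"ry":0,"rz":0},{"dx":0.149,"dy":-0.21,"dz":0.039,"rx":0,"ry":0,"rz":0},{"dx":0.149,"dy":-0.21,"dz":0.039,"rx":0,"ry":0,"rz":0}]' 1
python3 -c "
from h import *
print(to([.462,-.297,.12]),to([.462,-.297,.02]))"
```

```text
time: 0.8
tool_pos: [0.2511, -0.3958, 0.198]
tool_rot: [-0.002, 0.988, 0.153, 0.0]
contact_force: [-0.5, -0.1, -0.0]
gripper_width: 1.0
grasp_force: 0.0
[ 0.2885 -0.0376  0.0978] [ 0.2885 -0.0372  0.2228]
```

```bash
python3 -m inch '[{"dx":0.289,"dy":-0.038,"dz":0.098,"rx":0,"ry":0,"rz":0},{"dx":0.289,"dy":-0.038,"dz":0.098,"rx":0,"ry":0,"rz":0},{"dx":0.289,"dy":-0.038,"dz":0.098,"rx":0,"ry":0,"rz":0},{"dx":0.289,"dy":-0.038,"dz":0.098,"rx":0,"ry":0,"rz":0},{"dx":0.289,"dy":-0.038,"dz":0.098,"rx":0,"ry":0,"rz":0}]' 1
python3 -m inch '[{"dx":0,"dy":0,"dz":0,"rx":0,"ry":0,"rz":0},{"dx":0,"dy":0,"dz":0,"rx":0,"ry":0,"rz":0}]'
python3 -c "
from h import *
print(to([.462,-.297,.12]),to([.462,-.297,.02]))
im=optics.grab_frame('scene');cv2.imwrite('pics/s1.png',cv2.resize(im[150:330,100:320,::-1],None,fx=3,fy=3))"
```

```text
time: 1.3
tool_pos: [0.464, -0.3017, 0.1214]
tool_rot: [0.001, 0.988, 0.151, 0.0]
contact_force: [0.3, -1.9, -0.1]
gripper_width: 1.002
grasp_force: 0.0
time: 1.5
tool_pos: [0.4624, -0.302, 0.1212]
tool_rot: [-0.0, 0.988, 0.152, -0.001]
contact_force: [-1.0, -0.2, 0.5]
gripper_width: 0.998
grasp_force: 0.0
[ 0.0015 -0.0062  0.0015] [ 0.0016 -0.0061  0.1265]
```

View pics/s1.png

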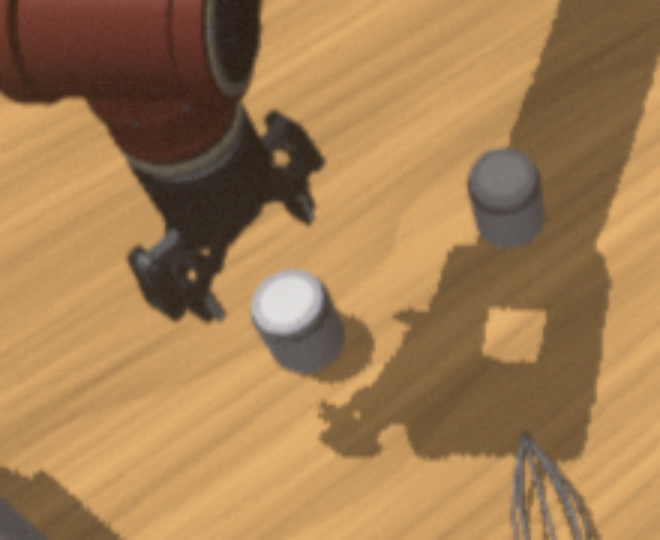

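The open fingertips (crop midpoint about (265,265)) straddle the first tin's lid line, so the position is consistent. Descending on it.

```bash
python3 -m inch '[{"dx":0.0015,"dy":-0.006,"dz":0.03,"rx":0,"ry":0,"rz":0},{"dx":0.0015,"dy":-0.006,"dz":0.06,"rx":0,"ry":0,"rz":0},{"dx":0.0015,"dy":-0.006,"dz":0.09,"rx":0,"ry":0,"rz":0},{"dx":0.0015,"dy":-0.006,"dz":0.126,"rx":0,"ry":0,"rz":0},{"dx":0.0015,"dy":-0.006,"dz":0.126,"rx":0,"ry":0,"rz":0}]'
python3 -m inch '[{"dx":0,"dy":0,"dz":0,"rx":0,"ry":0,"rz":0},{"dx":0,"dy":0,"dz":0,"rx":0,"ry":0,"rz":0},{"dx":0,"dy":0,"dz":0,"rx":0,"ry":0,"rz":0},{"dx":0,"dy":0,"dz":0,"rx":0,"ry":0,"rz":0},{"dx":0,"dy":0,"dz":0,"rx":0,"ry":0,"rz":0}]' -1
```

```text
time: 2.05
tool_pos: [0.4582, -0.2965, 0.0177]
tool_rot: [-0.003, 0.989, 0.15, -0.002]
contact_force: [-0.4, 0.2, 0.7]
gripper_width: 0.999
grasp_force: 0.0
time: 2.55
tool_pos: [0.4632, -0.299, 0.0237]
tool_rot: [0.002, 0.988, 0.151, 0.001]
contact_force: [-0.5, -1.2, 6.2]
gripper_width: 0.673
grasp_force: 64.7
```

```bash
python3 -m inch '[{"dx":0,"dy":0,"dz":-0.012,"rx":0,"ry":0,"rz":0},{"dx":0,"dy":0,"dz":-0.025,"rx":0,"ry":0,"rz":0},{"dx":0,"dy":0,"dz":-0.0375,"rx":0,"ry":0,"rz":0},{"dx":0,"dy":0,"dz":-0.05,"rx":0,"ry":0,"rz":0},{"dx":0,"dy":0,"dz":-0.05,"rx":0,"ry":0,"rz":0}]'
for i in 1 2 3; do python3 -m inch '[{"dx":0,"dy":0,"dz":0,"rx":0,"ry":0,"rz":0}]'; done
```

```text
time: 3.05
tool_pos: [0.4628, -0.2982, 0.0632]
tool_rot: [0.001, 0.988, 0.151, 0.001]
contact_force: [0.2, -0.9, -0.6]
gripper_width: 0.678
grasp_force: 64.3
time: 3.15
tool_pos: [0.4618, -0.2973, 0.0613]
tool_rot: [0.0, 0.988, 0.151, 0.0]
contact_force: [-0.8, -0.5, -0.7]
gripper_width: 0.677
grasp_force: 64.3
time: 3.25
tool_pos: [0.4613, -0.297, 0.0604]
tool_rot: [-0.0, 0.988, 0.151, -0.0]
contact_force: [-0.7, 0.6, -1.1]
gripper_width: 0.676
grasp_force: 64.3
time: 3.35
tool_pos: [0.4612, -0.2969, 0.0602]
tool_rot: [-0.001, 0.988, 0.151, -0.0]
contact_force: [0.9, -0.1, 0.2]
gripper_width: 0.682
grasp_force: 64.2
```

Fz is about −0.6 N, so this tin is empty. Setting it back down.

```bash
python3 -m inch '[{"dx":0,"dy":0,"dz":0.015,"rx":0,"ry":0,"rz":0},{"dx":0,"dy":0,"dz":0.03,"rx":0,"ry":0,"rz":0},{"dx":0,"dy":0,"dz":0.04,"rx":0,"ry":0,"rz":0},{"dx":0,"dy":0,"dz":0.048,"rx":0,"ry":0,"rz":0},{"dx":0,"dy":0,"dz":0.048,"rx":0,"ry":0,"rz":0}]'
python3 -m inch '[{"dx":0,"dy":0,"dz":0.001,"rx":0,"ry":0,"rz":0},{"dx":0,"dy":0,"dz":0.001,"rx":0,"ry":0,"rz":0}]'
python3 -m inch '[{"dx":0,"dy":0,"dz":0,"rx":0,"ry":0,"rz":0},{"dx":0,"dy":0,"dz":0,"rx":0,"ry":0,"rz":0},{"dx":0,"dy":0,"dz":0,"rx":0,"ry":0,"rz":0},{"dx":0,"dy":0,"dz":0,"rx":0,"ry":0,"rz":0}]' 1
python3 -m inch '[{"dx":0,"dy":0,"dz":-0.03,"rx":0,"ry":0,"rz":0},{"dx":0,"dy":0,"dz":-0.08,"rx":0,"ry":0,"rz":0},{"dx":0,"dy":0,"dz":-0.125,"rx":0,"ry":0,"rz":0},{"dx":0,"dy":0,"dz":-0.125,"rx":0,"ry":0,"rz":0},{"dx":0,"dy":0,"dz":-0.125,"rx":0,"ry":0,"rz":0}]'
python3 -c "
from h import *
print(to([.475,-.103,.13]))"
```

```text
time: 3.85
tool_pos: [0.4616, -0.2972, 0.0238]
tool_rot: [-0.001, 0.988, 0.151, -0.001]
contact_force: [-5.7, 4.8, 12.4]
gripper_width: 0.673
grasp_force: 65.6
time: 4.05
tool_pos: [0.4616, -0.2972, 0.0237]
tool_rot: [-0.001, 0.988, 0.151, -0.001]
contact_force: [-7.1, 6.9, 16.8]
gripper_width: 0.68
grasp_force: 66.1
time: 4.45
tool_pos: [0.4614, -0.2971, 0.0211]
tool_rot: [-0.0, 0.988, 0.151, -0.0]
contact_force: [0.7, 0.2, 0.9]
gripper_width: 0.999
grasp_force: 0.0
time: 4.95
tool_pos: [0.4622, -0.2977, 0.1226]
tool_rot: [0.001, 0.988, 0.151, 0.001]
contact_force: [-0.7, 0.0, -0.6]
gripper_width: 1.0
grasp_force: 0.0
[ 0.0881 -0.2274 -0.0095]
```

```bash
python3 -m inch '[{"dx":0.088,"dy":-0.227,"dz":-0.01,"rx":0,"ry":0,"rz":0},{"dx":0.088,"dy":-0.227,"dz":-0.01,"rx":0,"ry":0,"rz":0},{"dx":0.088,"dy":-0.227,"dz":-0.01,"rx":0,"ry":0,"rz":0},{"dx":0.088,"dy":-0.227,"dz":-0.01,"rx":0,"ry":0,"rz":0},{"dx":0.088,"dy":-0.227,"dz":-0.01,"rx":0,"ry":0,"rz":0}]'
python3 -m inch '[{"dx":0,"dy":0,"dz":0,"rx":0,"ry":0,"rz":0},{"dx":0,"dy":0,"dz":0,"rx":0,"ry":0,"rz":0}]'
python3 -c "
from h import *
print(to([.475,-.103,.026]))"
```

```text
time: 5.45
tool_pos: [0.4731, -0.0982, 0.1273]
tool_rot: [-0.002, 0.988, 0.154, -0.002]
contact_force: [-0.9, -0.1, 0.1]
gripper_width: 0.998
grasp_force: 0.0
time: 5.65
tool_pos: [0.4739, -0.1034, 0.1285]
tool_rot: [-0.0, 0.989, 0.151, -0.001]
contact_force: [-0.5, -0.9, -0.1]
gripper_width: 0.998
grasp_force: 0.0
[0.0017 0.     0.1281]
```

```bash
python3 -m inch '[{"dx":0.0015,"dy":0,"dz":0.03,"rx":0,"ry":0,"rz":0},{"dx":0.0015,"dy":0,"dz":0.06,"rx":0,"ry":0,"rz":0},{"dx":0.0015,"dy":0,"dz":0.09,"rx":0,"ry":0,"rz":0},{"dx":0.0015,"dy":0,"dz":0.128,"rx":0,"ry":0,"rz":0},{"dx":0.0015,"dy":0,"dz":0.128,"rx":0,"ry":0,"rz":0}]'
python3 -m inch '[{"dx":0,"dy":0,"dz":0,"rx":0,"ry":0,"rz":0},{"dx":0,"dy":0,"dz":0,"rx":0,"ry":0,"rz":0},{"dx":0,"dy":0,"dz":0,"rx":0,"ry":0,"rz":0},{"dx":0,"dy":0,"dz":0,"rx":0,"ry":0,"rz":0},{"dx":0,"dy":0,"dz":0,"rx":0,"ry":0,"rz":0}]' -1
python3 -m inch '[{"dx":0,"dy":0,"dz":-0.012,"rx":0,"ry":0,"rz":0},{"dx":0,"dy":0,"dz":-0.025,"rx":0,"ry":0,"rz":0},{"dx":0,"dy":0,"dz":-0.0375,"rx":0,"ry":0,"rz":0},{"dx":0,"dy":0,"dz":-0.05,"rx":0,"ry":0,"rz":0},{"dx":0,"dy":0,"dz":-0.05,"rx":0,"ry":0,"rz":0}]'
for i in 1 2 3; do python3 -m inch '[{"dx":0,"dy":0,"dz":0,"rx":0,"ry":0,"rz":0}]'; done
```

```text
time: 6.15
tool_pos: [0.4716, -0.1026, 0.0225]
tool_rot: [-0.002, 0.989, 0.15, -0.004]
contact_force: [-0.4, 0.6, -0.9]
gripper_width: 1.003
grasp_force: 0.0
time: 6.65
tool_pos: [0.4772, -0.1034, 0.0293]
tool_rot: [0.001, 0.988, 0.151, 0.002]
contact_force: [-0.0, -1.1, 6.0]
gripper_width: 0.672
grasp_force: 67.6
time: 7.15
tool_pos: [0.4769, -0.103, 0.0694]
tool_rot: [0.001, 0.988, 0.151, 0.002]
contact_force: [-0.0, 0.3, -2.8]
gripper_width: 0.671
grasp_force: 66.6
time: 7.25
tool_pos: [0.4758, -0.1026, 0.0676]
tool_rot: [0.0, 0.988, 0.151, 0.0]
contact_force: [-0.5, 0.1, -3.8]
gripper_width: 0.674
grasp_force: 66.6
time: 7.35
tool_pos: [0.4752, -0.1024, 0.0668]
tool_rot: [-0.0, 0.988, 0.151, -0.0]
contact_force: [-0.8, -0.1, -2.9]
gripper_width: 0.672
grasp_force: 66.5
time: 7.45
tool_pos: [0.4752, -0.1024, 0.0666]
tool_rot: [-0.0, 0.988, 0.151, -0.001]
contact_force: [0.1, -0.7, -3.4]
gripper_width: 0.668
grasp_force: 66.5
```

Fz is about −3.4 N, so the middle tin is the full one. Carrying it to the tray.

```bash
python3 -m inch '[{"dx":0,"dy":0,"dz":-0.04,"rx":0,"ry":0,"rz":0},{"dx":0,"dy":0,"dz":-0.08,"rx":0,"ry":0,"rz":0},{"dx":0,"dy":0,"dz":-0.11,"rx":0,"ry":0,"rz":0},{"dx":0,"dy":0,"dz":-0.11,"rx":0,"ry":0,"rz":0}]'
python3 -c "
from h import *
print(to([.506,.293,.15]),to([.49,.1,.15]))"
```

```text
time: 7.85
tool_pos: [0.4782, -0.1035, 0.1593]
tool_rot: [0.002, 0.988, 0.151, 0.003]
contact_force: [1.1, 0.1, -3.2]
gripper_width: 0.668
grasp_force: 66.8
[ 0.1814 -0.4626  0.0105] [ 0.0902 -0.2384  0.0111]
```

```bash
python3 -m inch '[{"dx":0.01,"dy":-0.03,"dz":0,"rx":0,"ry":0,"rz":0},{"dx":0.03,"dy":-0.08,"dz":0,"rx":0,"ry":0,"rz":0},{"dx":0.05,"dy":-0.13,"dz":0,"rx":0,"ry":0,"rz":0},{"dx":0.07,"dy":-0.18,"dz":0,"rx":0,"ry":0,"rz":0},{"dx":0.09,"dy":-0.23,"dz":0,"rx":0,"ry":0,"rz":0}]'
python3 -m inch '[{"dx":0.02,"dy":-0.05,"dz":0,"rx":0,"ry":0,"rz":0},{"dx":0.04,"dy":-0.1,"dz":0,"rx":0,"ry":0,"rz":0},{"dx":0.06,"dy":-0.15,"dz":0,"rx":0,"ry":0,"rz":0},{"dx":0.075,"dy":-0.2,"dz":0,"rx":0,"ry":0,"rz":0},{"dx":0.09,"dy":-0.232,"dz":0,"rx":0,"ry":0,"rz":0}]'
python3 -m inch '[{"dx":0,"dy":0,"dz":0,"rx":0,"ry":0,"rz":0},{"dx":0,"dy":0,"dz":0,"rx":0,"ry":0,"rz":0}]'
python3 -c "
from h import *
print(to([.506,.293,.034]))
im=optics.grab_frame('scene');cv2.imwrite('pics/s2.png',cv2.resize(im[50:300,160:480,::-1],None,fx=2,fy=2))"
```

```text
time: 8.35
tool_pos: [0.4881, 0.0961, 0.1529]
tool_rot: [-0.0, 0.989, 0.151, -0.001]
contact_force: [0.6, -0.4, -3.1]
gripper_width: 0.669
grasp_force: 66.9
time: 8.85
tool_pos: [0.5007, 0.2954, 0.1524]
tool_rot: [0.0, 0.988, 0.152, -0.002]
contact_force: [1.2, -0.1, -3.6]
gripper_width: 0.668
grasp_force: 66.9
time: 9.05
tool_pos: [0.5013, 0.2931, 0.1528]
tool_rot: [0.001, 0.988, 0.152, -0.002]
contact_force: [-1.2, -0.2, -2.5]
gripper_width: 0.669
grasp_force: 67.9
[0.0061 0.0017 0.1485]
```

View pics/s2.png

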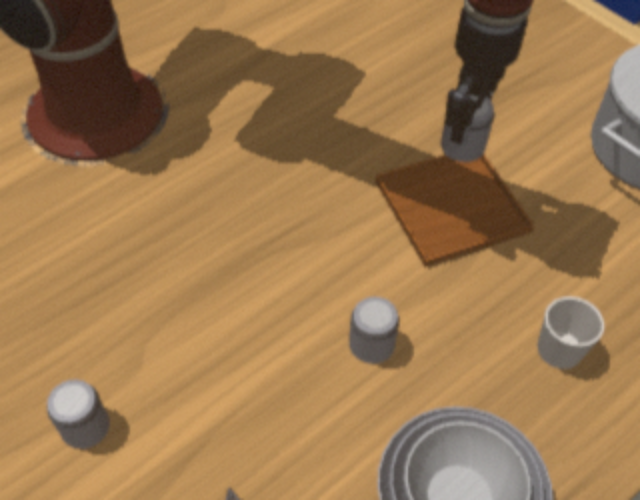

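The tin is held upright above the tray (crop (467,130)), and both other tins are standing, at (374,328) and (78,412). Lowering it slowly.

```bash
python3 -m inch '[{"dx":0.006,"dy":0.001,"dz":0.03,"rx":0,"ry":0,"rz":0},{"dx":0.006,"dy":0.001,"dz":0.06,"rx":0,"ry":0,"rz":0},{"dx":0.006,"dy":0.001,"dz":0.09,"rx":0,"ry":0,"rz":0},{"dx":0.006,"dy":0.001,"dz":0.12,"rx":0,"ry":0,"rz":0},{"dx":0.006,"dy":0.001,"dz":0.135,"rx":0,"ry":0,"rz":0}]'
python3 -m inch '[{"dx":0,"dy":0,"dz":0.005,"rx":0,"ry":0,"rz":0},{"dx":0,"dy":0,"dz":0.01,"rx":0,"ry":0,"rz":0},{"dx":0,"dy":0,"dz":0.01,"rx":0,"ry":0,"rz":0}]'
```

```text
time: 9.6
tool_pos: [0.5055, 0.2917, 0.044]
tool_rot: [0.001, 0.989, 0.15, -0.002]
contact_force: [-0.8, 0.0, -3.4]
gripper_width: 0.67
grasp_force: 67.8
time: 9.9
tool_pos: [0.5079, 0.2938, 0.04]
tool_rot: [-0.0, 0.989, 0.151, 0.001]
contact_force: [-0.4, 0.3, -3.3]
gripper_width: 0.671
grasp_force: 67.8
```

```bash
python3 -m inch '[{"dx":0,"dy":0,"dz":0.003,"rx":0,"ry":0,"rz":0},{"dx":0,"dy":0,"dz":0.006,"rx":0,"ry":0,"rz":0},{"dx":0,"dy":0,"dz":0.006,"rx":0,"ry":0,"rz":0}]'
python3 -m inch '[{"dx":0,"dy":0,"dz":0.003,"rx":0,"ry":0,"rz":0},{"dx":0,"dy":0,"dz":0.003,"rx":0,"ry":0,"rz":0}]'
```

```text
time: 10.2
tool_pos: [0.5074, 0.2939, 0.0346]
tool_rot: [-0.0, 0.988, 0.151, 0.0]
contact_force: [-0.3, 0.1, -3.4]
gripper_width: 0.672
grasp_force: 67.8
time: 10.4
tool_pos: [0.5078, 0.2941, 0.0334]
tool_rot: [-0.0, 0.988, 0.151, 0.0]
contact_force: [-2.4, -0.9, 3.4]
gripper_width: 0.669
grasp_force: 68.5
```

Contact made at z = 0.033, as predicted. Releasing and backing off.

```bash
python3 -m inch '[{"dx":0,"dy":0,"dz":0,"rx":0,"ry":0,"rz":0},{"dx":0,"dy":0,"dz":0,"rx":0,"ry":0,"rz":0},{"dx":0,"dy":0,"dz":0,"rx":0,"ry":0,"rz":0},{"dx":0,"dy":0,"dz":0,"rx":0,"ry":0,"rz":0}]' 1
python3 -m inch '[{"dx":0,"dy":0,"dz":-0.03,"rx":0,"ry":0,"rz":0},{"dx":0,"dy":0,"dz":-0.08,"rx":0,"ry":0,"rz":0},{"dx":0,"dy":0,"dz":-0.13,"rx":0,"ry":0,"rz":0},{"dx":0,"dy":0,"dz":-0.17,"rx":0,"ry":0,"rz":0},{"dx":0,"dy":0,"dz":-0.17,"rx":0,"ry":0,"rz":0}]'
python3 -m inch '[{"dx":-0.1,"dy":0,"dz":0,"rx":0,"ry":0,"rz":0},{"dx":-0.1,"dy":0,"dz":0,"rx":0,"ry":0,"rz":0},{"dx":-0.1,"dy":0,"dz":0,"rx":0,"ry":0,"rz":0}]'
python3 -c "
from h import *
im=optics.grab_frame('scene');cv2.imwrite('pics/s3.png',cv2.resize(im[50:300,160:480,::-1],None,fx=2,fy=2))
m=nets.outline_of('scene','tray')
for b in m[:1]:
    v,u=np.nonzero(b['pixels']);print(b['confidence'],ray('scene',u.mean(),v.mean(),.01))
for b in nets.boxes_of('scene','tin_1_center'):print(b,ray('scene',*b['bbox'][:2],.037))"
```

```text
time: 10.8
tool_pos: [0.5075, 0.2939, 0.0322]
tool_rot: [-0.0, 0.988, 0.151, 0.0]
contact_force: [0.5, -1.7, -0.5]
gripper_width: 1.001
grasp_force: 0.0
time: 11.3
tool_pos: [0.5107, 0.2953, 0.175]
tool_rot: [-0.001, 0.988, 0.151, 0.006]
contact_force: [0.9, 0.2, 0.1]
gripper_width: 0.999
grasp_force: 0.0
time: 11.6
tool_pos: [0.4275, 0.2689, 0.1658]
tool_rot: [0.0, 0.988, 0.152, -0.002]
contact_force: [0.3, 1.0, -0.3]
gripper_width: 1.001
grasp_force: 0.0
0.94 [0.5136865  0.28609966 0.01      ]
{'bbox': [200.4, 256.8, 32.7, 35.7], 'confidence': 0.56} [ 0.46615529 -0.29338112  0.037     ]
```

View pics/s3.png

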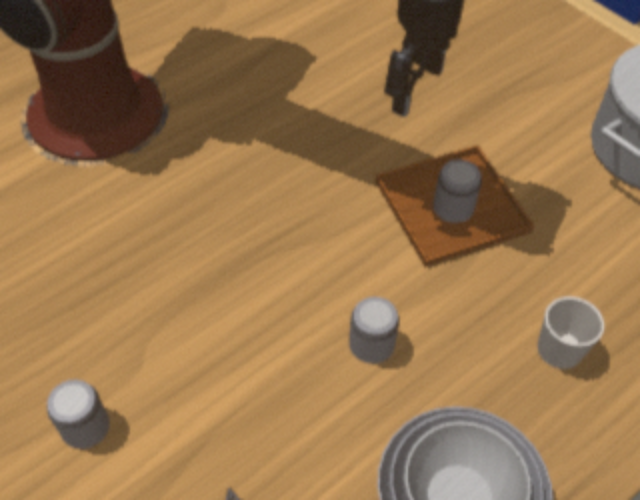

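The full tin stands centred in the tray (crop (457,190)). The empties are upright at (374,328) and (78,412), in their original places, and the gripper is clear.

```bash
python3 -m inch '[{"dx":0,"dy":0,"dz":0,"rx":0,"ry":0,"rz":0},{"dx":0,"dy":0,"dz":0,"rx":0,"ry":0,"rz":0},{"dx":0,"dy":0,"dz":0,"rx":0,"ry":0,"rz":0}]' >/dev/null
python3 -c "
from h import *
print(ticket.job_done())"
```

```text
the job is handed in; nothing more can be done
None
```

The full tin (the middle one, about 3.4 N when lifted) is standing upright near the centre of the tray, both empty tins are standing where they started, and the job is handed in; I lifted only two tins, since the first was clearly empty and the second clearly full.

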